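# Flip the specimen bins' status tags

### The job

Behind each of the four white specimen bins on the grey board stands a hinged tag that shows green when it leans to the left and red when it leans to the right. With a fingertip, push over the tags that are wrong, lightly and without forcing them, so that every full bin (a specimen in both of its pockets) shows green and every bin with an empty pocket shows red. Grasp nothing: leave the specimens in their pockets and the things on the worktop where they are.

Things in the scene. Friction and masses are not known exactly. Their poses are not given: they have to be found in the camera images.
- stand_a: Stand of one of four tags, in any order 105 mm apart in a row along the back of the board, fixed. Origin: centre of its underside, 10 mm above the worktop; x points to the board's back, y to its left. Foot 54x34x5 mm. The hinge pin lies along x, 22 mm above the origin; end cheeks (50 mm over the outsides, 32 mm in y) and two stop rods reach 10 mm above the pin. Tag: plate 40 mm wide, 4 mm thick.
- tag_a (a joint): Lean of the tag on the stand of the same letter, rad: 0 upright, +0.785 leaning to the board's left (+y of its stand) with its green face up, -0.785 leaning right with its red face up. It swings freely (about 20 g); once past upright falls by its own weight to its stop. Its free edge is 40 mm from the pin: at rest 28 mm to the side of the pin and 28 mm above it.
- stand_b: Stand of one of four tags, in any order 105 mm apart in a row along the back of the board, fixed. Origin: centre of its underside, 10 mm above the worktop; x points to the board's back, y to its left. Foot 54x34x5 mm. The hinge pin lies along x, 22 mm above the origin; end cheeks (50 mm over the outsides, 32 mm in y) and two stop rods reach 10 mm above the pin. Tag: plate 40 mm wide, 4 mm thick.
- tag_b (a joint): Lean of the tag on the stand of the same letter, rad: 0 upright, +0.785 leaning to the board's left (+y of its stand) with its green face up, -0.785 leaning right with its red face up. It swings freely (about 20 g); once past upright falls by its own weight to its stop. Its free edge is 40 mm from the pin: at rest 28 mm to the side of the pin and 28 mm above it.
- stand_c: Stand of one of four tags, in any order 105 mm apart in a row along the back of the board, fixed. Origin: centre of its underside, 10 mm above the worktop; x points to the board's back, y to its left. Foot 54x34x5 mm. The hinge pin lies along x, 22 mm above the origin; end cheeks (50 mm over the outsides, 32 mm in y) and two stop rods reach 10 mm above the pin. Tag: plate 40 mm wide, 4 mm thick.
- tag_c (a joint): Lean of the tag on the stand of the same letter, rad: 0 upright, +0.785 leaning to the board's left (+y of its stand) with its green face up, -0.785 leaning right with its red face up. It swings freely (about 20 g); once past upright falls by its own weight to its stop. Its free edge is 40 mm from the pin: at rest 28 mm to the side of the pin and 28 mm above it.
- stand_d: Stand of one of four tags, in any order 105 mm apart in a row along the back of the board, fixed. Origin: centre of its underside, 10 mm above the worktop; x points to the board's back, y to its left. Foot 54x34x5 mm. The hinge pin lies along x, 22 mm above the origin; end cheeks (50 mm over the outsides, 32 mm in y) and two stop rods reach 10 mm above the pin. Tag: plate 40 mm wide, 4 mm thick.
- tag_d (a joint): Lean of the tag on the stand of the same letter, rad: 0 upright, +0.785 leaning to the board's left (+y of its stand) with its green face up, -0.785 leaning right with its red face up. It swings freely (about 20 g); once past upright falls by its own weight to its stop. Its free edge is 40 mm from the pin: at rest 28 mm to the side of the pin and 28 mm above it.
- bin_a_floor (a point): Centre of the inner floor of one of the four white bins (78 mm front to back, 42 mm wide, 14 mm high, floor 3 mm), fixed on the board in any order. Each has two pockets, one behind the other, centred 19 mm before and behind this point along its x axis. Its tag is the one straight behind it, the pin 80 mm further along x.
- bin_b_floor (a point): Centre of the inner floor of one of the four white bins (78 mm front to back, 42 mm wide, 14 mm high, floor 3 mm), fixed on the board in any order. Each has two pockets, one behind the other, centred 19 mm before and behind this point along its x axis. Its tag is the one straight behind it, the pin 80 mm further along x.
- bin_c_floor (a point): Centre of the inner floor of one of the four white bins (78 mm front to back, 42 mm wide, 14 mm high, floor 3 mm), fixed on the board in any order. Each has two pockets, one behind the other, centred 19 mm before and behind this point along its x axis. Its tag is the one straight behind it, the pin 80 mm further along x.
- bin_d_floor (a point): Centre of the inner floor of one of the four white bins (78 mm front to back, 42 mm wide, 14 mm high, floor 3 mm), fixed on the board in any order. Each has two pockets, one behind the other, centred 19 mm before and behind this point along its x axis. Its tag is the one straight behind it, the pin 80 mm further along x.
- mount_1_mid (a point): Centre (half-way up) of a loose round mounted specimen (black, square inset), 30 mm across, 16 mm high, standing in a bin pocket. To be left where it is.
- mount_2_mid (a point): Centre (half-way up) of a loose round mounted specimen (black, round inset), 30 mm across, 20 mm high, standing in a bin pocket. To be left where it is.
- mount_3_mid (a point): Centre (half-way up) of a loose round mounted specimen (black, square inset), 30 mm across, 21 mm high, standing in a bin pocket. To be left where it is.
- mount_4_mid (a point): Centre (half-way up) of a loose round mounted specimen (black, square inset), 30 mm across, 16 mm high, standing in a bin pocket. To be left where it is.
- mount_5_mid (a point): Centre (half-way up) of a loose round mounted specimen (black, round inset), 30 mm across, 20 mm high, standing in a bin pocket. To be left where it is.
- tape_roll: Bystander: roll of tape lying on the worktop, 48x34x34 mm; loose, origin at the centre of its underside. To be left alone.
- marker: Bystander: blue and white marker pen, 17x135x16 mm, lying along its y axis; loose, origin at the centre of its underside. To be left alone.
- tweezers: Bystander: steel tweezers, 12x126x8 mm, lying along their y axis; loose, origin at the centre of its underside. To be left alone.
- ref_block: Bystander: grey round reference block, 60 mm across, 14 mm high; loose, origin at the centre of its underside. To be left alone.
- beaker: Bystander: clear beaker, 55 mm across, 70 mm high; loose, origin at the centre of its underside. To be left alone.

How it is judged:
At the end, for the whole second after the job is handed in: Each tag behind a bin with two specimens leans left, green up (joint above +0.65 rad), each other tag leans right, red up (below -0.65 rad), all at rest (under 0.1 rad/s), and every specimen is within 12 mm of where it started ((((horizontal distance between stand_a and bin_a_floor below 0.1 m or horizontal distance between stand_a and bin_b_floor below 0.1 m) and value of joint tag_a above 0.65 rad) or (not (horizontal distance between stand_a and bin_a_floor below 0.1 m or horizontal distance between stand_a and bin_b_floor below 0.1 m) and value of joint tag_a below -0.65 rad)) and (((horizontal distance between stand_b and bin_a_floor below 0.1 m or horizontal distance between stand_b and bin_b_floor below 0.1 m) and value of joint tag_b above 0.65 rad) or (not (horizontal distance between stand_b and bin_a_floor below 0.1 m or horizontal distance between stand_b and bin_b_floor below 0.1 m) and value of joint tag_b below -0.65 rad)) and (((horizontal distance between stand_c and bin_a_floor below 0.1 m or horizontal distance between stand_c and bin_b_floor below 0.1 m) and value of joint tag_c above 0.65 rad) or (not (horizontal distance between stand_c and bin_a_floor below 0.1 m or horizontal distance between stand_c and bin_b_floor below 0.1 m) and value of joint tag_c below -0.65 rad)) and (((horizontal distance between stand_d and bin_a_floor below 0.1 m or horizontal distance between stand_d and bin_b_floor below 0.1 m) and value of joint tag_d above 0.65 rad) or (not (horizontal distance between stand_d and bin_a_floor below 0.1 m or horizontal distance between stand_d and bin_b_floor below 0.1 m) and value of joint tag_d below -0.65 rad)) and velocity of joint tag_a between -0.1 and 0.1 rad/s and velocity of joint tag_b between -0.1 and 0.1 rad/s and velocity of joint tag_c between -0.1 and 0.1 rad/s and velocity of joint tag_d between -0.1 and 0.1 rad/s and distance of each of mount_1_mid, mount_2_mid, mount_3_mid, mount_4_mid, mount_5_mid from where it was at the start of the episode below 0.012 m); the robot touches nothing.
It fails at once if a specimen is lifted or shifted by more than 12 mm (distance of any of mount_1_mid, mount_2_mid, mount_3_mid, mount_4_mid, mount_5_mid from where it was at the start of the episode above 0.012 m).
It fails at once if a thing on the worktop is lifted or moved by more than 20 mm (distance of any of tape_roll, marker, tweezers, ref_block, beaker from where it was at the start of the episode above 0.02 m).
It fails at once if a tag or its stand is forced (more than 20 N from the robot) (contact force between any of stand_a, stand_b, stand_c, stand_d and the fingers above 20 N or contact force between any of stand_a, stand_b, stand_c, stand_d and the arm above 20 N).
It also fails if it takes over 64 s, if anything falls off the work surface, if the arm or the gripper's body presses on something with over 40 N, if the wrist force passes 120 N, or if a joint passes its speed limit or range.

### The arm

A 6-joint arm with a two-finger parallel gripper is mounted at the origin on a cart in front of the work surface, level with it; the furniture and walls round the work are solid. World frame = base frame: x ahead of the robot, y to its left, z up, the work surface at z = 0. Lengths are in m, angles in rad, forces in N, time in s.
With the tool pointing down it reaches from about 0.25 to 0.775 m from the base axis. Payload 8.9 kg.
Tool frame: the origin (TCP) lies on the centre line of the jaws, within the pads' length; the fingertips stand 14 mm ahead of it and the grasp point (between the pads) lies 5 mm behind it; z points along the fingers, y is the direction in which the jaws open and shut (so a half turn about z gives the same grasp; the last joint's range is limited). The gripper opens to 85 mm and grips with 20 to 120 N. Pads are 22 mm wide; open, the fingers measure 114 mm over their backs; the gripper's body (76 mm by 85 mm) begins 54 mm behind the grasp point. The pads swing forward as they close: fully open they stand 13 mm farther back than shut.
Start: joints at [-1.342, 0.291, -0.153, 1.127, 0, 1.431], TCP at [0.189, -0.49, 0.245] pointing down, gripper open.
Joint ranges: [-2.52, 2.52], [-0.91, 1.74], [-1.3, 1.37], [-1.96, 2.02], [-1.52, 1.47], [-3.14, 3.14]. Speed limits (rad/s): [2.22, 2.22, 2.79, 3.14, 3.14, 3.14].

### API

Orientations are given as [roll, pitch, yaw] about the fixed x, y, z axes, in that order (R = Rz(yaw) Ry(pitch) Rx(roll)).
In Python, from plant import env gives the robot as it stands.
- The arm moves only by the shell command python3 -m jog 'ROWS'. ROWS is JSON, a list of rows, each an object of numbers: "x", "y", "z": the shift along the tool's x, y, z in m; "ax", "ay", "az": the turn, a rotation vector about the tool's x, y, z in degrees; "jaw": the opening, from 0 (shut) to 1 (fully open). A call has 1 to 5 rows; each row is the pose to reach, as a shift and turn from the pose commanded when the call began, along the tool's axes at that moment; what a row does not reach only later rows make up. A row lasts 1/8 s, in which the tool goes at most 62.5 mm and 10.7 degrees, less where a joint would pass 70% of its speed; a pose out of reach is approached as far as the arm can. A call with a gripper value outside its range is refused whole. The fingers move at their own pace and stop on an object; the grip force is fixed at half the most. Time passes only in rows, so rows that repeat a pose let the fingers close. It gives the time, the measured TCP pose, the force and the opening at its end, in the units of the state.
- env.get_obs(): the state, without advancing time (a new reading comes with each control period).
- env.grab_frame(name): name is "scene" or "top" or "wrist"; returns the picture (384x512x3 uint8, red, green, blue); there is no depth.
- env.camera_model(name): a dict with "fx", "fy", "cx", "cy" (pixels), "cam_to_world" (4x4, takes a point from camera to world coordinates). Camera axes: x right, y down, z forward; pixel columns grow to the right and rows downward; lengths in m; the calibration is good to about 2 mm. A picture is of the moment at which its call begins: read the wrist's pose just before it. camera_model takes no time and is no camera call; for the wrist camera it gives the pose at the moment of the call.
- env.close_job(): hands the job in, once; it reports no verdict.
Trained networks look in the newest picture that a camera, given by its name, has taken for a name from the list of things; names that differ only in an ending like _2 or _b are one class to them, and where a whole thing is asked for, a point or a joint stands for the part that bears it (a point fixed in the world has none). Each returns a list of dicts, best first, with "conf" (0 to 1); they miss things now and then, are a little off and sometimes report something else, mostly with a low value. They report only what shows in the picture. A call takes as long as a camera call.
- env.spot_in(camera, query): "xyz" ([x, y, z] in m, in world coordinates, good to about 4 mm: the middle of the surface that is visible of it).
- env.tip_of(camera, query): "xyz" ([x, y, z] in m, in world coordinates, good to about 4 mm: a listed point, or the origin of a listed thing).
The state is a dict: "clock": time; "qpos": joint angles; "joint_velocities": joint speeds; "effort": joint torques, N m; "position": TCP position; "orientation": TCP orientation; "ft_force": force on the tool from outside, world axes, zero at the start; "wrist_torque": the same for the moment, N m; "opening": finger opening in m.
Only numpy, scipy, OpenCV 4.12 (cv2) and the standard library are available. Lean on these libraries where they do the work, as an engineer would, in place of code of your own. Each camera call takes 0.05 s, during which the arm holds its last target.

## Working session

There is one attempt and no reset: what is moved stays moved. The work goes in short steps, Python scripts to look and compute and a shell command to move; the robot and the scene stay as the last step left them, time stands still between calls to the robot, and variables do not carry over. Pictures are saved under pics/ and viewed, and the job is handed in when it is done.

```bash
mkdir -p pics; ls; python3 - <<'E'
from plant import env
import cv2
o=env.get_obs(); print(o['clock'],o['position'],o['orientation'],o['opening'])
for n in ['scene','top']:
    f=env.grab_frame(n); cv2.imwrite(f'pics/{n}0.png',cv2.cvtColor(f,cv2.COLOR_RGB2BGR))
    for q in ['stand_a','bin_a_floor','mount_1_mid']:
        for r in env.tip_of(n,q): print(n,q,[round(float(v),3) for v in r['xyz']],round(r['conf'],2))
E
```

```text
pics
0.0 [ 0.18868733 -0.48947885  0.24472846] [-3.14029326e+00 -1.36763747e-04  3.67847469e-01] 0.08544256937858495
scene stand_a [0.551, 0.104, 0.012] 0.72
scene stand_a [0.594, -0.105, 0.011] 0.7
scene stand_a [0.572, -0.0, 0.014] 0.62
scene bin_a_floor [0.509, -0.12, 0.009] 0.56
scene mount_1_mid [0.495, -0.121, 0.019] 0.51
scene mount_1_mid [0.549, 0.104, 0.014] 0.15
top stand_a [0.612, -0.205, 0.006] 0.8
top stand_a [0.552, 0.104, 0.012] 0.59
top stand_a [0.592, -0.102, 0.012] 0.53
top stand_a [0.574, 0.002, 0.01] 0.51
top bin_a_floor [0.514, -0.118, 0.013] 0.47
top mount_1_mid [0.574, 0.003, 0.01] 0.67
top mount_1_mid [0.493, -0.123, 0.022] 0.65
top mount_1_mid [0.295, -0.266, 0.003] 0.61
```

View pics/scene0.png

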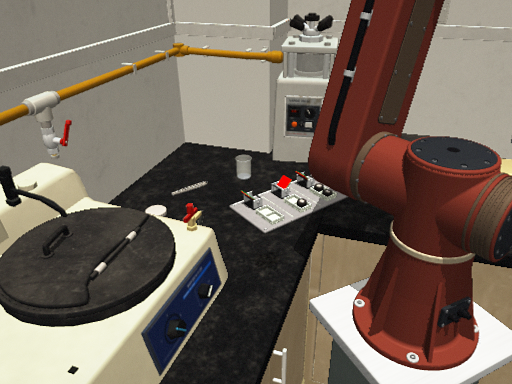

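View pics/top0.png

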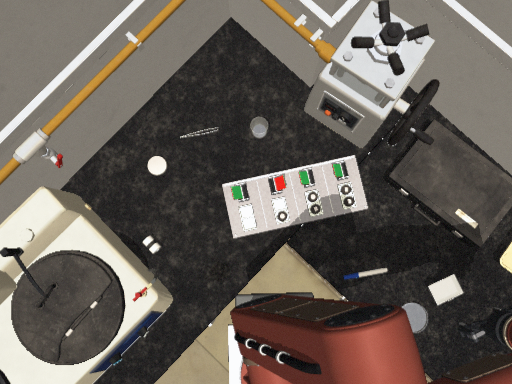

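```bash
python3 - <<'E'
import cv2
f=cv2.imread('pics/top0.png')[145:245,215:375]
cv2.imwrite('pics/topz0.png',cv2.resize(f,None,fx=5,fy=5,interpolation=cv2.INTER_CUBIC))
f=cv2.imread('pics/scene0.png')[165:235,225:355]
cv2.imwrite('pics/scenez0.png',cv2.resize(f,None,fx=6,fy=6,interpolation=cv2.INTER_CUBIC))
E
```

```text
(no output)
```

View pics/topz0.png

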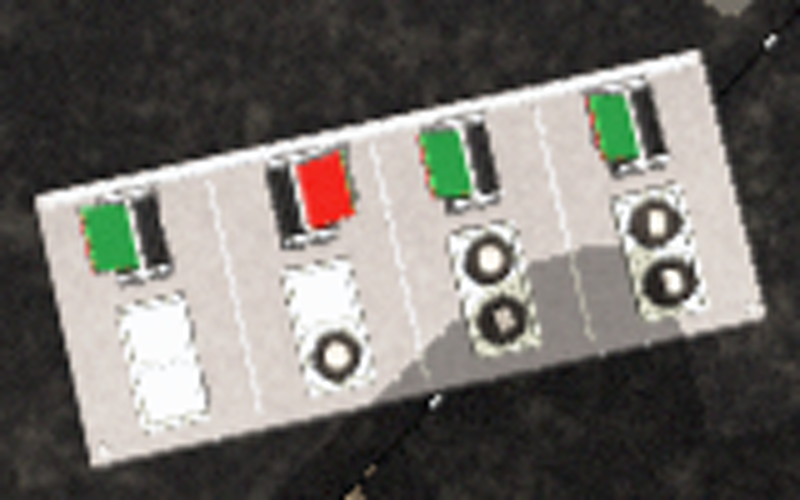

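View pics/scenez0.png

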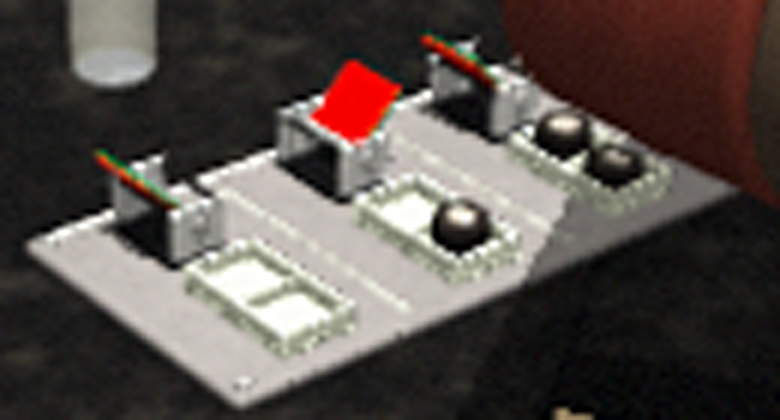

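Only the leftmost tag, near (0.552, 0.104), is wrong: it shows green over an empty bin. In top0 it is at px ~(238,192) with its bin at (248,218). The second tag is red with one specimen, and the third and fourth are green with two each, which accounts for all five specimens. I'll push the left tag over to the right from its left side with shut fingers.

```bash
cat > h.py <<'E'
import numpy as np
from scipy.spatial.transform import Rotation as R
from plant import env
def go(x,y,z,yaw):
    o=env.get_obs(); p=np.array(o['position']); r=R.from_euler('xyz',o['orientation'])
    t=R.from_euler('xyz',[np.pi,0,yaw])
    print('t',o['clock'],'pos',p.round(4),'rpy',np.round(o['orientation'],3),'F',np.round(o['ft_force'],1),'shift mm',(r.inv().apply(np.array([x,y,z])-p)*1000).round(1),'turn deg',np.degrees((r.inv()*t).as_rotvec()).round(1))
E
python3 - <<'E'
from h import *
import numpy as np
P=np.array([[.5515,.104],[.573,.001],[.593,-.1035],[.612,-.205]])
k=np.array([1.5,.5,-.5,-1.5])*.105
c=P.mean(0)
s=(k[:,None]*(P-c)).sum(0); yx=s/np.linalg.norm(s)
print('yaxis',yx,'yaw',np.arctan2(-yx[0],yx[1]),'stand',c+k[0]*yx)
go(.540,.170,.20,1.76)
E
```

```text
yaxis [-0.19172273  0.98144913] yaw 0.19291714231862558 stand [0.55217867 0.10370324]
t 0.4 pos [ 0.1887 -0.4898  0.2452] rpy [-3.141 -0.     0.368] F [ 0.4  0.7 -0.4] shift mm [ 565.  -489.4   45.3] turn deg [ -0.   -0.  -79.8]
```

```bash
python3 -m jog '[{"x":0.045,"y":-0.039,"z":0,"az":-8,"jaw":0},{"x":0.09,"y":-0.078,"z":0,"az":-16,"jaw":0},{"x":0.135,"y":-0.117,"z":0,"az":-24,"jaw":0},{"x":0.18,"y":-0.156,"z":0,"az":-32,"jaw":0},{"x":0.225,"y":-0.195,"z":0,"az":-40,"jaw":0}]'; python3 -c "
from h import *
go(.540,.170,.20,1.76)"
```

```text
t 0.4 pos [ 0.1887 -0.4898  0.2452] rpy [-3.141 -0.     0.368] F [ 0.4  0.7 -0.4] shift mm [ 565.  -489.4   45.3] turn deg [ -0.   -0.  -79.8]schema error: expected keys x, y, z, ax, ay, az, jaw
```

```bash
python3 -m jog '[{"x":0.045,"y":-0.039,"z":0,"ax":0,"ay":0,"az":-8,"jaw":0},{"x":0.09,"y":-0.078,"z":0,"ax":0,"ay":0,"az":-16,"jaw":0},{"x":0.135,"y":-0.117,"z":0,"ax":0,"ay":0,"az":-24,"jaw":0},{"x":0.18,"y":-0.156,"z":0,"ax":0,"ay":0,"az":-32,"jaw":0},{"x":0.225,"y":-0.195,"z":0,"ax":0,"ay":0,"az":-40,"jaw":0}]'; python3 -c "
from h import *
go(.540,.170,.20,1.76)"
```

```text
clock: 1.02
position: [0.3292, -0.2254, 0.2455]
orientation: [3.141, 0.0, 1.07]
ft_force: [1.8, -0.3, 0.6]
opening: -0.0002
t 1.025 pos [ 0.3292 -0.2254  0.2455] rpy [3.141 0.    1.07 ] F [ 1.8 -0.3  0.6] shift mm [448.1  -5.   45.5] turn deg [  0.    0.  -39.5]
```

```bash
python3 -m jog '[{"x":0.055,"y":0,"z":0,"ax":0,"ay":0,"az":-8,"jaw":0},{"x":0.11,"y":0,"z":0,"ax":0,"ay":0,"az":-16,"jaw":0},{"x":0.165,"y":0,"z":0,"ax":0,"ay":0,"az":-24,"jaw":0},{"x":0.22,"y":-0.002,"z":0,"ax":0,"ay":0,"az":-32,"jaw":0},{"x":0.275,"y":-0.003,"z":0,"ax":0,"ay":0,"az":-39.5,"jaw":0}]'; python3 -c "
from h import *
go(.540,.170,.20,1.763)"
```

```text
clock: 1.65
position: [0.4597, 0.0169, 0.2455]
orientation: [3.141, 0.0, 1.76]
ft_force: [1.0, -0.9, -0.2]
opening: 0.0001
t 1.65 pos [0.4597 0.0169 0.2455] rpy [3.141 0.    1.76 ] F [ 1.  -0.9 -0.2] shift mm [135.3 107.6  45.6] turn deg [ 0.   0.  -0.2]
```

```bash
python3 -m jog '[{"x":0.04,"y":0.032,"z":0,"ax":0,"ay":0,"az":0,"jaw":0},{"x":0.08,"y":0.064,"z":0,"ax":0,"ay":0,"az":0,"jaw":0},{"x":0.12,"y":0.096,"z":0.02,"ax":0,"ay":0,"az":0,"jaw":0},{"x":0.135,"y":0.108,"z":0.06,"ax":0,"ay":0,"az":0,"jaw":0},{"x":0.135,"y":0.108,"z":0.105,"ax":0,"ay":0,"az":0,"jaw":0}]'; python3 - <<'E'
from h import *
import cv2
for n in ['scene','top','wrist']:
    f=env.grab_frame(n); cv2.imwrite(f'pics/{n}1.png',cv2.cvtColor(f,cv2.COLOR_RGB2BGR))
    for r in env.tip_of(n,'stand_a'): print(n,[round(float(v),3) for v in r['xyz']],round(r['conf'],2))
f=cv2.imread('pics/scene1.png')[125:245,205:365]
cv2.imwrite('pics/scenez1.png',cv2.resize(f,None,fx=5,fy=5,interpolation=cv2.INTER_CUBIC))
f=cv2.imread('pics/top1.png')[135:245,205:365]
cv2.imwrite('pics/topz1.png',cv2.resize(f,None,fx=5,fy=5,interpolation=cv2.INTER_CUBIC))
go(.540,.170,.066,1.763)
E
```

```text
clock: 2.28
position: [0.5414, 0.1693, 0.1393]
orientation: [3.14, -0.0, 1.757]
ft_force: [0.3, -0.1, 0.4]
opening: -0.0003
scene [0.569, 0.002, 0.014] 0.77
scene [0.551, 0.103, 0.012] 0.64
top [0.574, 0.003, 0.01] 0.78
top [0.613, -0.208, 0.008] 0.76
top [0.592, -0.099, 0.012] 0.52
top [0.553, 0.103, 0.01] 0.52
top [0.477, 0.089, 0.006] 0.5
top [0.553, -0.215, 0.022] 0.34
wrist [0.572, 0.0, 0.01] 0.75
wrist [0.554, 0.107, 0.01] 0.62
t 2.575 pos [0.5416 0.1676 0.1424] rpy [3.139 0.    1.755] F [-0.5  0.   0.3] shift mm [ 2.7 -1.4 76.4] turn deg [ 0.2  0.  -0.5]
```

View pics/scenez1.png

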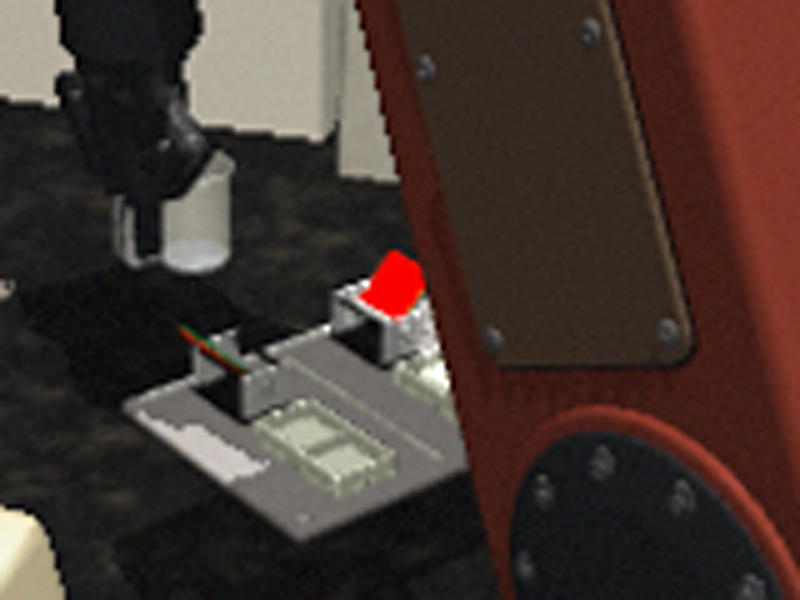

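View pics/wrist1.png

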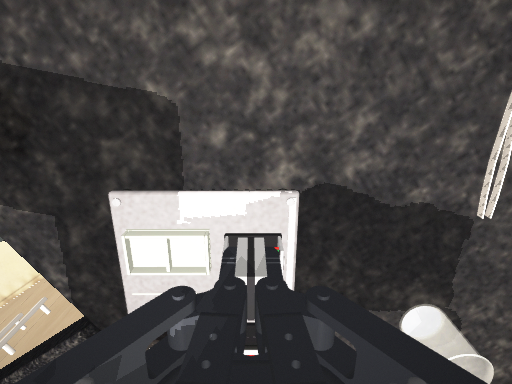

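View pics/topz1.png

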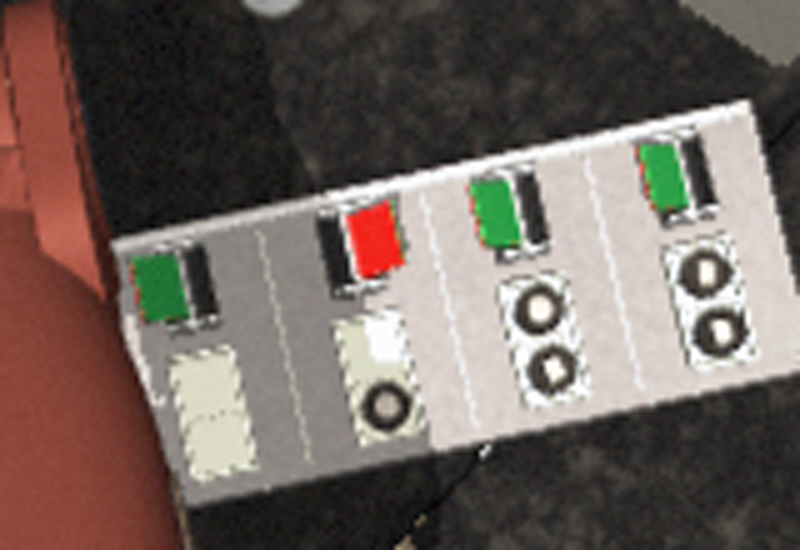

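The fingers are left of the left tag and lined up with it in the wrist view (px ~250,255). The tag is still green and leaning left. I'll check the tip height against the scene picture, where the tip is at px ~(234,177).

```bash
python3 - <<'E'
from h import *
m=env.camera_model('scene'); T=np.linalg.inv(np.array(m['cam_to_world']))
p=np.array(env.get_obs()['position'])
for d in (0,.014,.027):
    c=T@np.r_[p-[0,0,d],1]; print(d,m['fx']*c[0]/c[2]+m['cx'],m['fy']*c[1]/c[2]+m['cy'])
E
```

```text
0 232.8574263853965 170.1112398309463
0.014 233.05949423467973 174.66771018519685
0.027 233.24497048183187 178.8500530198641
```

```bash
python3 -m jog '[{"x":0,"y":-0.001,"z":0.03,"ax":0,"ay":0,"az":0,"jaw":0},{"x":0,"y":-0.001,"z":0.06,"ax":0,"ay":0,"az":0,"jaw":0},{"x":0,"y":-0.001,"z":0.072,"ax":0,"ay":0,"az":0,"jaw":0},{"x":0,"y":-0.001,"z":0.072,"ax":0,"ay":0,"az":0,"jaw":0}]'; python3 -c "
from h import *
go(.5525,.104,.066,1.763)"
```

```text
clock: 3.08
position: [0.5398, 0.1673, 0.069]
orientation: [3.141, 0.0, 1.755]
ft_force: [-0.0, 0.1, 0.1]
opening: -0.0
t 3.075 pos [0.5398 0.1673 0.069 ] rpy [3.141 0.    1.755] F [-0.   0.1  0.1] shift mm [-64.6   0.8   3. ] turn deg [ 0.   0.  -0.5]
```

```bash
python3 - <<'E'
from h import *
import cv2
f=cv2.cvtColor(env.grab_frame('scene'),cv2.COLOR_RGB2BGR)
f=f[165:225,210:290]
cv2.imwrite('pics/scenez2.png',cv2.resize(f,None,fx=9,fy=9,interpolation=cv2.INTER_CUBIC))
m=env.camera_model('scene'); T=np.linalg.inv(np.array(m['cam_to_world']))
o=env.get_obs();p=np.array(o['position']); r=R.from_euler('xyz',o['orientation'])
for d in (.014,.027):
  for a,b in((-.011,-.0145),(.011,-.0145),(.011,.0145),(-.011,.0145)):
    c=T@np.r_[p+r.apply([a,b,d]),1]; print(d,a,b,round((m['fx']*c[0]/c[2]+m['cx']-210)*9),round((m['fy']*c[1]/c[2]+m['cy']-165)*9))
E
```

```text
0.014 -0.011 -0.0145 273 302
0.014 0.011 -0.0145 215 324
0.014 0.011 0.0145 164 287
0.014 -0.011 0.0145 222 266
0.027 -0.011 -0.0145 275 338
0.027 0.011 -0.0145 217 359
0.027 0.011 0.0145 166 322
0.027 -0.011 0.0145 223 301
```

View pics/scenez2.png

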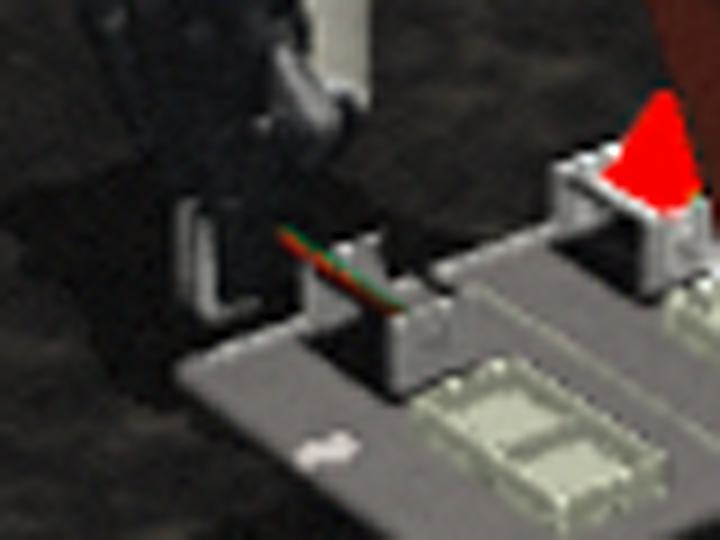

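The visible lower tip corners (px ~(212,322) and (260,302) in the zoom) match the 14 mm model, so the tip is at z ≈ 0.055, just left of the tag edge. I'll lower it 4 mm and push gently to the right.

```bash
python3 -m jog '[{"x":-0.006,"y":0.001,"z":0.004,"ax":0,"ay":0,"az":0,"jaw":0},{"x":-0.014,"y":0.001,"z":0.004,"ax":0,"ay":0,"az":0,"jaw":0},{"x":-0.02,"y":0.001,"z":0.004,"ax":0,"ay":0,"az":0,"jaw":0},{"x":-0.026,"y":0.001,"z":0.004,"ax":0,"ay":0,"az":0,"jaw":0},{"x":-0.032,"y":0.001,"z":0.004,"ax":0,"ay":0,"az":0,"jaw":0}]'; python3 -c "
from h import *
go(.5525,.104,.066,1.763)"
```

```text
clock: 3.75
position: [0.5464, 0.1358, 0.0644]
orientation: [3.141, -0.0, 1.755]
ft_force: [-0.4, 0.0, 0.3]
opening: -0.0
t 3.75 pos [0.5464 0.1358 0.0644] rpy [ 3.141 -0.     1.755] F [-0.4  0.   0.3] shift mm [-32.3   0.2  -1.6] turn deg [ 0.  -0.  -0.4]
```

```bash
python3 -m jog '[{"x":-0.006,"y":0,"z":0,"ax":0,"ay":0,"az":0,"jaw":0},{"x":-0.012,"y":0,"z":0,"ax":0,"ay":0,"az":0,"jaw":0},{"x":-0.017,"y":0,"z":0,"ax":0,"ay":0,"az":0,"jaw":0},{"x":-0.022,"y":0,"z":0,"ax":0,"ay":0,"az":0,"jaw":0},{"x":-0.027,"y":0,"z":0,"ax":0,"ay":0,"az":0,"jaw":0}]'; python3 - <<'E'
from h import *
import cv2
f=cv2.cvtColor(env.grab_frame('scene'),cv2.COLOR_RGB2BGR)
f=f[155:225,210:290]
cv2.imwrite('pics/scenez3.png',cv2.resize(f,None,fx=8,fy=8,interpolation=cv2.INTER_CUBIC))
go(.5525,.104,.066,1.763)
E
```

```text
clock: 4.38
position: [0.5513, 0.1093, 0.0643]
orientation: [-3.142, -0.0, 1.755]
ft_force: [-0.3, -0.1, -0.9]
opening: 0.0001
t 4.425 pos [0.5514 0.1088 0.0643] rpy [3.142 0.    1.755] F [-0.2 -0.6  0.5] shift mm [-5.   0.2 -1.7] turn deg [ 0.   0.  -0.5]
```

View pics/scenez3.png

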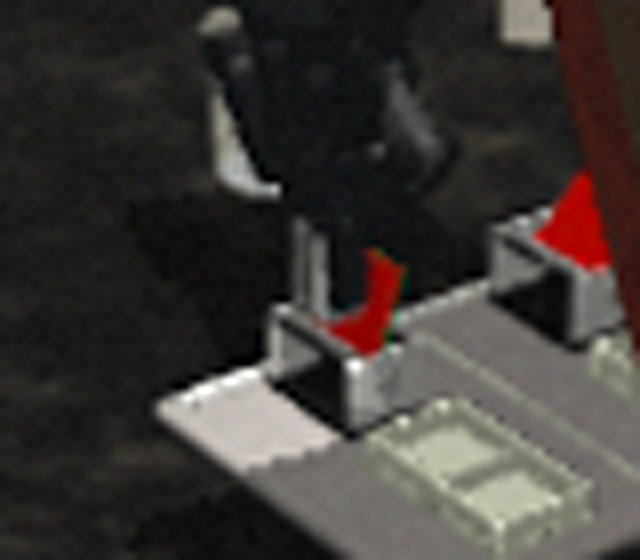

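The tag has tipped to the right and its red face is up (px ~(375,305) in the zoom). I'll back off to the left and up, then check.

```bash
python3 -m jog '[{"x":0.03,"y":0,"z":0,"ax":0,"ay":0,"az":0,"jaw":0},{"x":0.06,"y":0,"z":-0.02,"ax":0,"ay":0,"az":0,"jaw":0},{"x":0.075,"y":0,"z":-0.07,"ax":0,"ay":0,"az":0,"jaw":0},{"x":0.075,"y":0,"z":-0.12,"ax":0,"ay":0,"az":0,"jaw":0},{"x":0.075,"y":0,"z":-0.12,"ax":0,"ay":0,"az":0,"jaw":0}]'; python3 - <<'E'
from h import *
import cv2
for n,(a,b,c,d) in {'scene':(125,245,205,365),'top':(135,245,205,365)}.items():
    f=cv2.cvtColor(env.grab_frame(n),cv2.COLOR_RGB2BGR)
    cv2.imwrite(f'pics/{n}z4.png',cv2.resize(f[a:b,c:d],None,fx=5,fy=5,interpolation=cv2.INTER_CUBIC))
E
```

```text
clock: 5.05
position: [0.5398, 0.1841, 0.1883]
orientation: [3.134, -0.0, 1.756]
ft_force: [0.0, -0.6, -0.9]
opening: 0.0001
```

View pics/topz4.png

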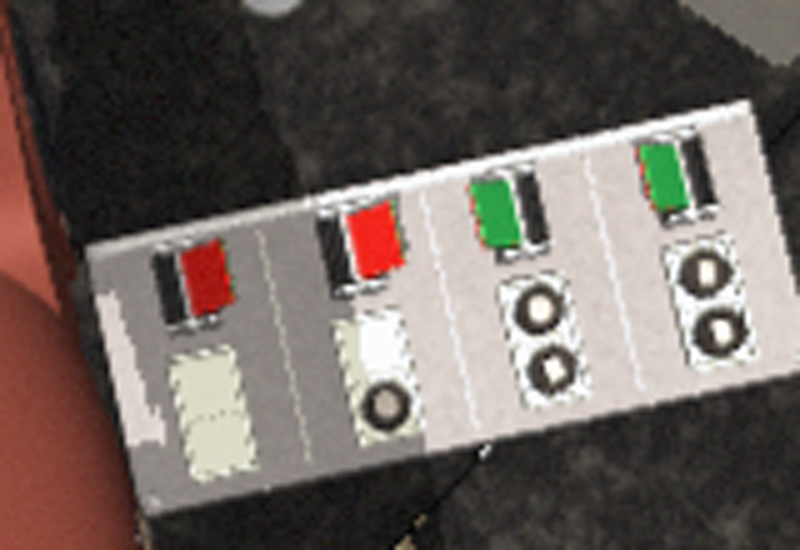

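View pics/scenez4.png

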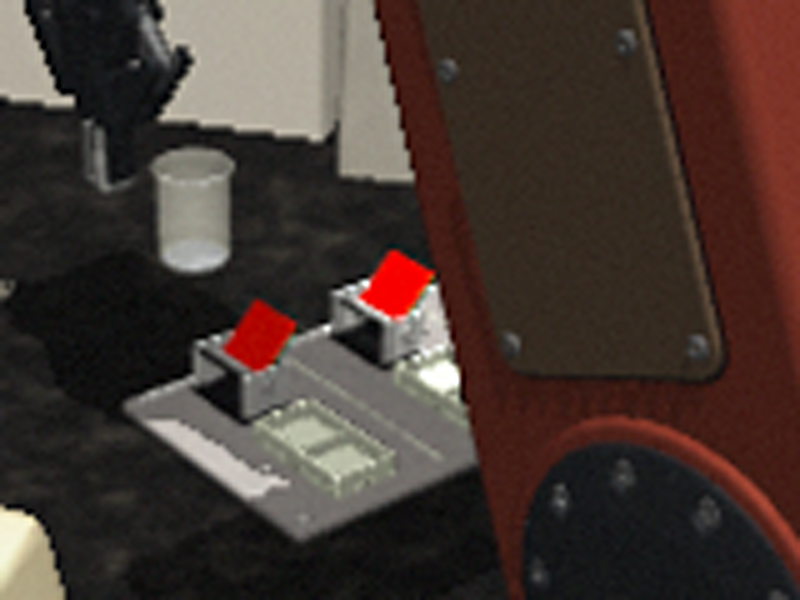

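The tags now read red, red, green, green from left to right (top zoom px ~(205,278), (375,240), (497,213), (665,178)), over bins holding 0, 1, 2 and 2 specimens. Nothing else has moved and the arm is clear.

```bash
python3 -c "
from plant import env
print(env.close_job())"
```

```text
the job is handed in; nothing more can be done
None
```

The job is done and handed in at about 5 s of the 64 s allowed. Only the leftmost tag was wrong: it showed green over an empty bin. I pushed it over to red from its left side with the shut fingertips, and every wrist force reading was about 2 N or less.

- **Tags:** the last top picture shows red, red, green, green from left to right, over bins with 0, 1, 2 and 2 specimens. The scene picture agrees for the two left tags; the arm hid the other two there.
- **Specimens and worktop:** all five specimens look unmoved in their pockets. The fingers touched only that tag, and the arm was clear of everything at hand-in.
- **Failed or disagreed:**
  - My first move command was refused because rows need every key; nothing moved.
  - The trained networks missed some stands and returned a few false hits, so I checked them against the pictures.
  - A first rough check of the fingertip height did not settle it. A closer picture matched the stated 14 mm before I pushed.

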